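Ease the tile press by one turn

ROBOT

A 7-joint arm with a two-finger parallel gripper is mounted at the origin on the work surface. World frame = base frame: x ahead of the robot, y to its left, z up, the work surface at z = 0. Lengths are in m, angles in degrees, forces in N, time in s.
With the tool pointing down it reaches from about 0.425 to 0.925 m from the base axis. Payload 6.8 kg.
Tool frame: the origin (TCP) lies at the very end of the fingers, on their centre line; the grasp point (between the pads) lies 19 mm behind it; y points along the fingers, z is the direction in which the jaws open and shut, and the axes are right-handed (so a half turn about y gives the same grasp; the last joint's range is limited). The gripper opens to 88 mm and grips with 3 to 60 N. Pads are 20 mm wide; open, the fingers measure 115 mm over their backs; the gripper's body (75 mm by 178 mm) begins 61 mm behind the grasp point.
Start: joints at [-70.308, 27.33, 1.283, 89.118, -0.659, 63.558, -4.761], TCP at [0.295, 0.607, 0.223] pointing down, gripper open.
Joint ranges: [-169.35, 169.35], [-19.33, 120.38], [-80.79, 83.38], [13.8, 139.57], [-78.32, 258.32], [9.67, 109.79], [-169.56, 169.56]. Speed limits (degrees/s): [136.94, 136.94, 180, 180, 180, 180, 180].

INTERFACE

Orientations are given as a 3x3 rotation matrix whose columns are the frame's x, y, z axes.
In Python, from workcell import ctrl gives the robot as it stands.
- The arm moves only by the tool step_arm, never from a script. Its argument "targets" is a list of rows, each an object with "slide": the shift along the tool's x, y, z as a fraction of full scale, a list of three; "dr": the turn, a rotation vector about the tool's x, y, z as a fraction of full scale, a list of three; "grip": the opening, from 0 (shut) to 1 (fully open). In form: [{"slide": [tx, ty, tz], "dr": [wx, wy, wz], "grip": grip}, ...]. A call has 1 to 5 rows; each row is the pose to reach, as a shift and turn from the pose measured when the call began, along the tool's axes at that moment; what a row does not reach only later rows make up. Full scale, the value 1, is 1 m for a shift and pi/2 rad for a turn. A row lasts 1/12 s, in which the tool goes at most 41.7 mm and 7.16 degrees, less where a joint would pass 70% of its speed; a pose out of reach is approached as far as the arm can. A call with a number of a shift or a turn outside -1 to 1 is refused whole. A call with a gripper value outside its range is refused whole. The fingers move at their own pace and stop on an object; "squeeze" is the grip in N (left out, the last holds). Time passes only in rows, so rows that repeat a pose let the fingers close. It gives the time, the measured TCP pose, the force and the opening at its end, in the units of the state.
- ctrl.get_obs(): the state, without advancing time (a new reading comes with each control period).
- ctrl.snapshot(name): name is "side" or "top" or "wrist"; returns (picture, depth): 480x640x3 uint8, red, green, blue; 480x640 float32, m along the optical axis (not along the pixel's ray), 0 where there is no reading.
- ctrl.calibration(name): a dict with "fov_y" (degrees; the focal length in pixels is half the picture's height over the tangent of half this angle, whatever the lens; pixels are square), "cx", "cy" (the principal point, pixels), "D" ([k1, k2, p1, p2, k3] as OpenCV has them; the pictures are not rectified), "extrinsics" (4x4, takes a point from camera to world coordinates); the wrist camera has in their place "mount" (4x4, takes a point from camera to tool coordinates, whose origin is the TCP and whose axes are the tool frame's). Camera axes: x right, y down, z forward; pixel columns grow to the right and rows downward; lengths in m; the calibration is good to about 2 mm. A picture is of the moment at which its call begins: read the wrist's pose just before it. calibration takes no time and is no camera call.
- ctrl.close_job(): hands the job in, once; it reports no verdict.
The state is a dict: "time": time; "joints": joint angles; "joint_vel": joint speeds; "joint_efforts": joint torques, N m; "position": TCP position; "ee_rot": TCP orientation; "wrist_force": force on the tool from outside, world axes, zero at the start; "wrist_torque": the same for the moment, N m; "opening": finger opening in m.
Only numpy, scipy, OpenCV 4.12 (cv2) and the standard library are available. Lean on these libraries where they do the work, as an engineer would, in place of code of your own. Each camera call takes 0.05 s, during which the arm holds its last target.

TASK

Tiles are drying flat in the small screw press: ease it by exactly one full turn. With closed fingertips, push the hand wheel round anticlockwise (seen from above) by its upright handle, gently and without gripping it, until the handle is back where it started, then take the fingers clear. Do not disturb the mug, the clay blank or the trimming tool standing round the press.

Things in the scene. Friction and masses are not known exactly. Their poses are not given: they have to be found in the camera images.
- wheel (a joint): Turning of the hand wheel about its vertical axis, rad; grows anticlockwise seen from above (one turn lifts the press plate 8 mm). Starts anywhere from -1.2 to 1.2. Stops at -2.0 (plate hard down on the tiles) and 14.0. Steady drag of about 0.22 N m (3 N at the handle), no spring; it stops within a few degrees when no longer pushed.
- hub (a point): Centre of the top face of the steel hand wheel's hub, on its vertical axis, 214 mm above the table. Hub 40 mm diameter; an 18 mm screw end rises through it to 243 mm, 8 mm higher after the turn. Rim: 16 mm round bar, 70 mm radius to the bar's middle, its top at 208 mm; three 12 mm round spokes.
- handle (a point): Centre of the top end of the wheel's upright handle: a plain black cylinder of 26 mm diameter, standing on the rim where one spoke meets it, 70 mm from the wheel's axis, from 208 to 262 mm above the table, fixed to the wheel. Nothing else stands on the rim: a fingertip can follow the handle all round at 215 to 240 mm height.
- press: The press, fixed to the table: grey base 240 x 300 x 25 mm (x, y, z), origin under its centre, on the wheel's axis at table height. Two upright posts at y = +/-125 mm carry a 60 mm wide beam along y, its top at 180 mm; nuts on its ends reach 190 mm. Tiles, plaster boards and the moving steel plate lie below it.
- mug: Bystander: loose unfired clay mug, 80 mm diameter, 100 mm tall, handle at its +y; origin under its centre. Stands to one side of the press. Leave alone.
- stem_blank: Bystander: loose waisted solid clay blank, 92 mm across its foot, 110 mm tall; origin under its centre. Stands on the other side of the press. Leave alone.
- trim_tool: Bystander: loose trimming tool lying beyond the press, 172 mm long along its x, 18 mm thick wooden grip; origin on the table under the grip's middle. Leave alone.

How it is judged (in metres and radians):
On the way, in this order (a step that is already met when the one before it is completed fails the run):
1. the handle has gone anticlockwise to the opposite side (distance of handle from where it was at the start of the episode above 0.125 m and value of joint wheel above 0.9 rad), for 0.1 s.
2. the handle has come all the way round to where it started (value of joint wheel between 4.7 and 7.85 rad and distance of handle from where it was at the start of the episode below 0.018 m), for 0.2 s.
At the end, for the whole second after the job is handed in: The wheel has made one anticlockwise turn (not none, not two): its handle stands still within 18 mm (about 15 degrees) of where it started (all of step 2 and velocity of joint wheel between -0.05 and 0.05 rad/s); the robot touches nothing.
It fails at once if the mug, the clay blank or the trimming tool is knocked, shifted or lifted (more than 20 mm) (distance of any of mug, stem_blank, trim_tool from where it was at the start of the episode above 0.02 m).
It fails at once if the handle is gripped: it stands between the fingers, at the grasp point (horizontal distance between the grasp point and handle below 0.01 m and z of the grasp point in the frame of handle below 0.015 m).
It fails at once if the wheel is screwed down hard the wrong way (clockwise, to below -1.7 rad) (value of joint wheel below -1.7 rad).
It fails at once if the wheel is pushed roughly or squeezed (over 40 N) (contact force between any of the arm, the fingers and wheel above 40 N).
It also fails if it takes over 64 s, if anything falls off the work surface, if the arm or the gripper's body presses on something with over 40 N, if the wrist force passes 120 N, or if a joint passes its speed limit or range.

## Working session

There is one attempt and no reset: what is moved stays moved. The work goes in short steps, Python scripts to look and compute and a tool call to move; the robot and the scene stay as the last step left them, time stands still between calls to the robot, and variables do not carry over. Pictures are saved under pics/ and viewed, and the job is handed in when it is done.

Besides the shell and the picture viewer there is one more tool, called as name(argument=value, ...), one argument or row to a line, values as JSON. step_arm: Moves the arm, as the interface text tells. Shift numbers are shares of 1 m and turn numbers shares of pi/2 rad, none past 1 either way. Its arguments: {"type":"object","properties":{"targets":{"type":"array"},"squeeze":{"type":"number"}},"required":["targets"]}

```bash
ls; mkdir -p pics
python3 - <<'E'
from workcell import ctrl
import cv2,numpy as np
o=ctrl.get_obs()
for k in ("time","joints","position","ee_rot","wrist_force","opening"): print(k,o[k])
for n in ("side","top","wrist"):
    c=ctrl.calibration(n); print(n,c)
    im,d=ctrl.snapshot(n); np.save(f"pics/{n}0_d.npy",d)
    cv2.imwrite(f"pics/{n}0.png",im[:,:,::-1])
E
```

```text
pics
time 0.0
joints [-70.30691593  27.37497341   1.28012891  89.17759422  -0.6594931
  63.55718125  -4.76174529]
position [0.29445256 0.60672651 0.22169668]
ee_rot [[ 8.99661599e-01 -6.66703069e-04  4.36587405e-01]
 [-4.36587897e-01 -1.65836945e-03  8.99660079e-01]
 [ 1.24217082e-04 -9.99998403e-01 -1.78304581e-03]]
wrist_force [-0.51235035 -0.52027244  0.0417103 ]
opening 0.08804691541890769
side {'fov_y': 51.19923065744442, 'cx': 319.9140045108256, 'cy': 242.43751572305246, 'D': array([-0.05421936,  0.        ,  0.        ,  0.        ,  0.        ]), 'extrinsics': array([[ 0.97046624, -0.14908892,  0.18965169,  0.39082607],
       [-0.24112591, -0.57563799,  0.78134448, -0.88505431],
       [-0.00731909, -0.80399838, -0.59458644,  0.89189684],
       [ 0.        ,  0.        ,  0.        ,  1.        ]])}
top {'fov_y': 42.052879288817024, 'cx': 316.56977847864624, 'cy': 234.92644915448656, 'D': array([0.04172092, 0.        , 0.        , 0.        , 0.        ]), 'extrinsics': array([[-0.02870714, -0.97344863,  0.22709837,  0.2893243 ],
       [-0.99958245,  0.02870403, -0.00331683,  0.04496072],
       [-0.00328987, -0.22709877, -0.97386618,  1.57992043],
       [ 0.        ,  0.        ,  0.        ,  1.        ]])}
wrist {'fov_y': 66.72244159266396, 'cx': 318.27813517448806, 'cy': 242.80997700702272, 'D': array([-0.04935339,  0.        ,  0.        ,  0.        ,  0.        ]), 'mount': array([[-4.02168933e-04,  9.55981842e-01,  2.93425553e-01,
        -7.95936108e-02],
       [-2.33051228e-04, -2.93425658e-01,  9.55981866e-01,
        -1.61631791e-01],
       [ 9.99999892e-01,  3.16083022e-04,  3.40799427e-04,
         2.64584934e-04],
       [ 0.00000000e+00,  0.00000000e+00,  0.00000000e+00,
         1.00000000e+00]])}
```

View pics/top0.png

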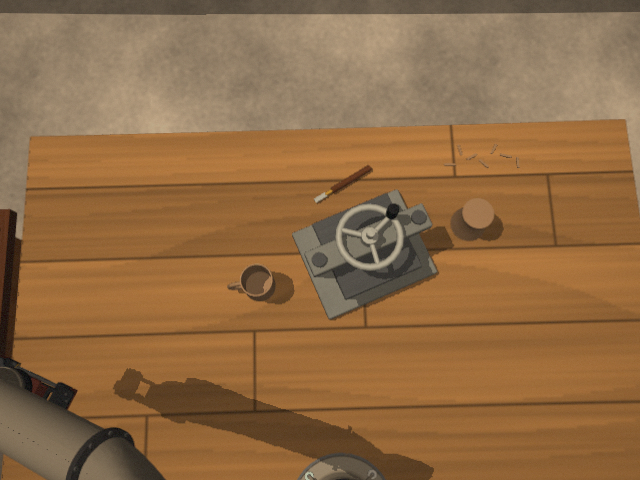

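View pics/side0.png

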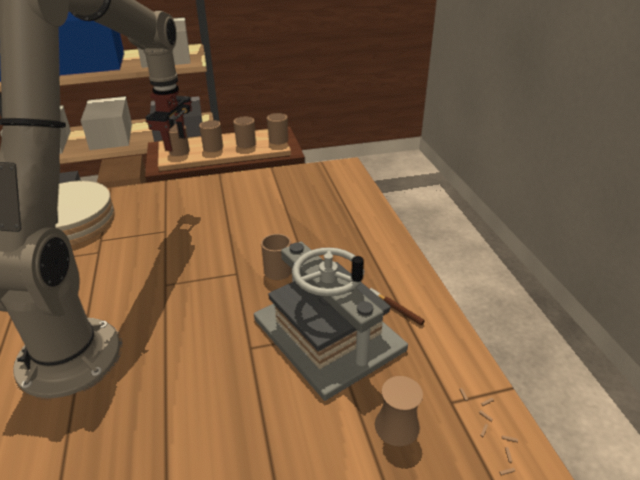

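View pics/wrist0.png

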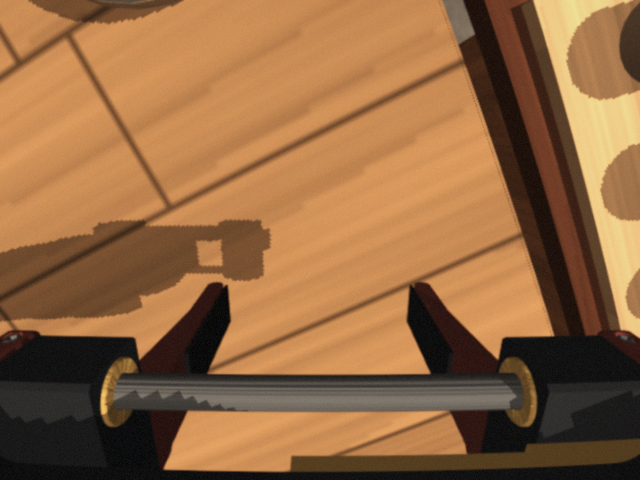

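The top view shows the hub near (370,236), the handle near (393,211), the mug at (257,282), the blank at (478,213) and the tool at (345,185). In the side view the handle is near (357,262) and the screw near (328,258). I'll enlarge both.

Run:
```python
import cv2,numpy as np
a=cv2.imread("pics/top0.png")[190:290,310:450]; b=cv2.imread("pics/side0.png")[235:305,280:380]
cv2.imwrite("pics/topc.png",cv2.resize(a,None,fx=5,fy=5,interpolation=cv2.INTER_CUBIC))
cv2.imwrite("pics/sidec.png",cv2.resize(b,None,fx=7,fy=7,interpolation=cv2.INTER_CUBIC))
```

```text
(no output)
```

View pics/topc.png

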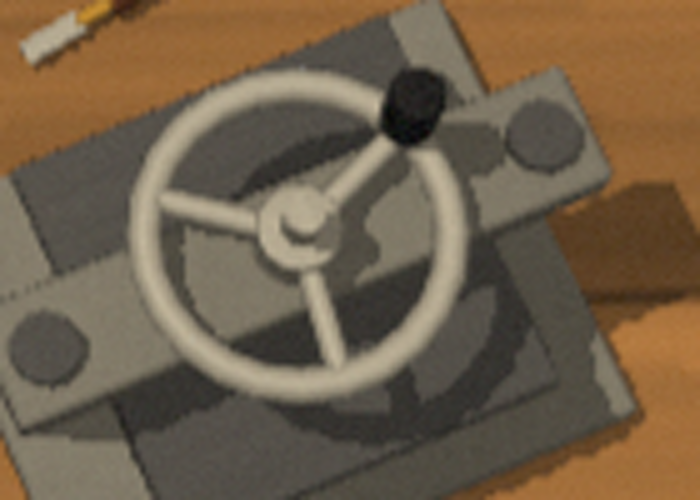

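View pics/sidec.png

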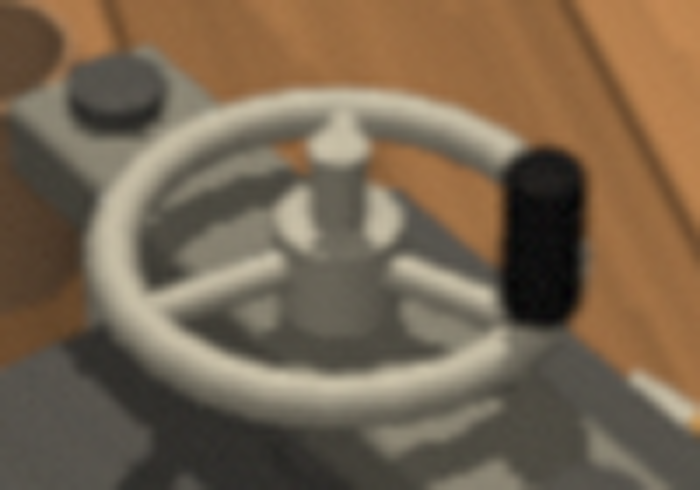

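```bash
cat > h.py <<'E'
import cv2,numpy as np
from workcell import ctrl
def K(c):
    f=240/np.tan(np.radians(c["fov_y"]/2)); return np.array([[f,0,c["cx"]],[0,f,c["cy"]],[0,0,1]])
def ray(n,p,T=None):
    c=ctrl.calibration(n); u=cv2.undistortPoints(np.array([[p]],float),K(c),c["D"])[0,0]
    E=c["extrinsics"] if T is None else T@c["mount"]
    d=E[:3,:3]@np.array([u[0],u[1],1]); return E[:3,3],d
def atz(n,p,z,T=None):
    o,d=ray(n,p,T); return o+d*(z-o[2])/d[2]
def tri(r1,r2):
    A=[];b=[]
    for o,d in (r1,r2):
        d=d/np.linalg.norm(d);M=np.eye(3)-np.outer(d,d);A.append(M);b.append(M@o)
    x=np.linalg.solve(A[0]+A[1],b[0]+b[1]); gaps=[np.linalg.norm(M@x-v) for M,v in zip(A,b)]
    return x,gaps
def proj(n,X,T=None):
    c=ctrl.calibration(n);E=c["extrinsics"] if T is None else T@c["mount"]
    W=np.linalg.inv(E);r,_=cv2.Rodrigues(W[:3,:3])
    return cv2.projectPoints(np.array(X,float).reshape(-1,1,3),r,W[:3,3],K(c),c["D"])[0][:,0]
E
python3 - <<'E'
from h import *
np.set_printoptions(precision=4,suppress=True)
top=lambda x,y:(310+(x+.5)/5-.5,190+(y+.5)/5-.5)
side=lambda x,y:(280+(x+.5)/7-.5,235+(y+.5)/7-.5)
for nm,a,b,z in (("handle",top(419,92),side(547,175),.262),("hub",top(299,228),side(338,219),.214),("screw",top(303,217),side(341,120),.243)):
    print(nm,tri(ray("top",a),ray("side",b)),atz("top",a,z),atz("side",b,z))
for nm,p,z in (("mug",(257,282),.1),("mughandle",(232,286),.05),("blank",(478,213),.11),("tool a",(318,199),.01),("tool b",(370,169),.01),("nutR",top(545,136),.19),("nutL",top(48,348),.19)):
    print(nm,atz("top",p,z))
d=np.load("pics/top0_d.npy")
import itertools
# rim points fit at z .2
im=cv2.imread("pics/top0.png")
c=ctrl.calibration("top");E=c["extrinsics"]
pts=[]
for v in range(195,280):
  for u in range(325,412):
    o,dd=ray("top",(u,v)); X=o+dd*d[v,u]
    pts.append(np.r_[X,u,v,im[v,u].mean()])
pts=np.array(pts)
m=(pts[:,2]>.19)&(pts[:,2]<.225)
P=pts[m]; hub=np.array([.62,-.01])
hub=tri(ray("top",top(299,228)),ray("side",side(338,219)))[0][:2]
r=np.hypot(*(P[:,:2]-hub).T); P=P[(r>.055)&(r<.085)]
A=np.c_[2*P[:,:2],np.ones(len(P))];s=np.linalg.lstsq(A,(P[:,:2]**2).sum(1),rcond=None)[0]
print("rimfit",s[:2],np.sqrt(s[2]+s[0]**2+s[1]**2),len(P))
H=pts[(pts[:,2]>.25)&(pts[:,5]<60)]; print("handle depth",H[:,:3].mean(0),len(H),H[:,2].max())
E
```

```text
handle (array([ 0.6529, -0.1296,  0.2592]), [np.float64(5.611466237450889e-05), np.float64(5.6114662374516555e-05)]) [ 0.6521 -0.1292  0.262 ] [ 0.6516 -0.133   0.262 ]
hub (array([ 0.6039, -0.0783,  0.2124]), [np.float64(0.00019559073469209375), np.float64(0.00019559073469230964)]) [ 0.6037 -0.0782  0.214 ] [ 0.6032 -0.0803  0.214 ]
screw (array([ 0.6027, -0.0772,  0.2492]), [np.float64(0.002152188590562296), np.float64(0.002152188590562314)]) [ 0.602  -0.0776  0.243 ] [ 0.607 -0.069  0.243]
mug [0.5231 0.1856 0.1   ]
mughandle [0.5229 0.2521 0.05  ]
blank [ 0.6752 -0.3535  0.11  ]
tool a [0.7518 0.0331 0.01  ]
tool b [ 0.8302 -0.1067  0.01  ]
nutR [ 0.6493 -0.1953  0.19  ]
nutL [0.5568 0.0359 0.19  ]Traceback (most recent call last):
  File "<stdin>", line 17, in <module>
  File "h.py", line 6, in ray
    c=ctrl.calibration(n); u=cv2.undistortPoints(np.array([[p]],float),K(c),c["D"])[0,0]
ValueError: time passes only in moves, steps and waits
```

Triangulation puts the hub at (0.604,-0.079). The handle is at (0.652,-0.130), at radius 70 mm and angle -46°, which agrees with the stated 70 mm. I'll close the fingers, go over high, and come down on the clockwise side of the handle at about -82°.

step_arm(
  targets=[
    {"slide":[0,-0.035,0],"dr":[0,0,0],"grip":0},
    {"slide":[0,-0.075,0],"dr":[0,0,0],"grip":0},
    {"slide":[0.01,-0.11,-0.01],"dr":[0,0,0],"grip":0},
    {"slide":[0.035,-0.13,-0.03],"dr":[0,0,0],"grip":0},
    {"slide":[0.065,-0.13,-0.056],"dr":[0,0,0],"grip":0},
  ],
  squeeze=5,
)

```text
time: 0.57
position: [0.3281, 0.5313, 0.357]
ee_rot: [[0.902, 0.002, 0.433], [-0.433, 0.007, 0.902], [-0.001, -1.0, 0.007]]
wrist_force: [1.1, 0.4, -0.2]
opening: 0.0578
```

step_arm(
  targets=[
    {"slide":[0.03,0,-0.026],"dr":[0,0,0],"grip":0},
    {"slide":[0.06,0,-0.052],"dr":[0,0,0],"grip":0},
    {"slide":[0.09,0,-0.078],"dr":[0,0,0],"grip":0},
    {"slide":[0.12,0,-0.104],"dr":[0,0,0],"grip":0},
    {"slide":[0.15,0,-0.13],"dr":[0,0,0],"grip":0},
  ],
)

```text
time: 0.98
position: [0.4074, 0.3472, 0.3558]
ee_rot: [[0.902, 0.002, 0.432], [-0.432, 0.007, 0.902], [-0.001, -1.0, 0.007]]
wrist_force: [0.9, -0.1, 0.1]
opening: 0.0246
```

step_arm(
  targets=[
    {"slide":[0.03,0,-0.026],"dr":[0,0,0],"grip":0},
    {"slide":[0.06,0,-0.052],"dr":[0,0,0],"grip":0},
    {"slide":[0.09,0,-0.078],"dr":[0,0,0],"grip":0},
    {"slide":[0.12,0,-0.104],"dr":[0,0,0],"grip":0},
    {"slide":[0.15,0,-0.13],"dr":[0,0,0],"grip":0},
  ],
)

```text
time: 1.4
position: [0.4866, 0.163, 0.3547]
ee_rot: [[0.902, 0.002, 0.433], [-0.433, 0.007, 0.902], [-0.001, -1.0, 0.007]]
wrist_force: [0.7, -0.5, -0.3]
opening: 0.0004
```

```bash
cat >> h.py <<'E'
HUB=np.array([.6037,-.0785])
def rows(W):
    o=ctrl.get_obs();R=np.array(o["ee_rot"]);p=np.array(o["position"])
    print("t",round(o["time"],2),"p",p.round(4),"ang",np.degrees(np.arctan2(*(p[:2]-HUB)[::-1])).round(1),"r",np.hypot(*(p[:2]-HUB)).round(4),"F",np.round(o["wrist_force"],1))
    for w in W: print((R.T@(np.array(w)-p)).round(3).tolist())
def circ(a,r=.07,z=.227):
    a=np.radians(a);return [HUB[0]+r*np.cos(a),HUB[1]+r*np.sin(a),z]
E
python3 -c "
from h import *
p=np.array(ctrl.get_obs()['position']);q=np.array(circ(-85,.07,.34))
rows([p+(q-p)*f for f in (.11,.22,.33,.44,.55,.66,.77,.88,1)])"
```

```text
t 1.4 p [0.4866 0.163  0.3547] ang 115.9 r 0.2684 F [ 0.7 -0.5 -0.3]
[0.027, 0.001, -0.025]
[0.054, 0.003, -0.05]
[0.081, 0.004, -0.075]
[0.108, 0.006, -0.1]
[0.135, 0.007, -0.125]
[0.162, 0.008, -0.15]
[0.189, 0.01, -0.175]
[0.216, 0.011, -0.2]
[0.246, 0.013, -0.227]
```

step_arm(
  targets=[
    {"slide":[0.027,0.001,-0.025],"dr":[0,0,0],"grip":0},
    {"slide":[0.054,0.003,-0.05],"dr":[0,0,0],"grip":0},
    {"slide":[0.081,0.004,-0.075],"dr":[0,0,0],"grip":0},
    {"slide":[0.108,0.006,-0.1],"dr":[0,0,0],"grip":0},
    {"slide":[0.125,0.007,-0.115],"dr":[0,0,0],"grip":0},
  ],
)

```text
time: 1.82
position: [0.5499, 0.0008, 0.3465]
ee_rot: [[0.9, 0.002, 0.436], [-0.436, 0.006, 0.9], [-0.0, -1.0, 0.006]]
wrist_force: [0.2, -0.4, 0.9]
opening: 0.0004
```

Run:
```python
from h import *
rows([circ(-85,.07,.34)])
im,d=ctrl.snapshot("wrist"); cv2.imwrite("pics/w1.png",im[:,:,::-1])
```

```text
t 1.82 p [0.5499 0.0008 0.3465] ang 124.1 r 0.0958 F [ 0.2 -0.4  0.9]
[0.119, 0.006, -0.108]
```

View pics/w1.png

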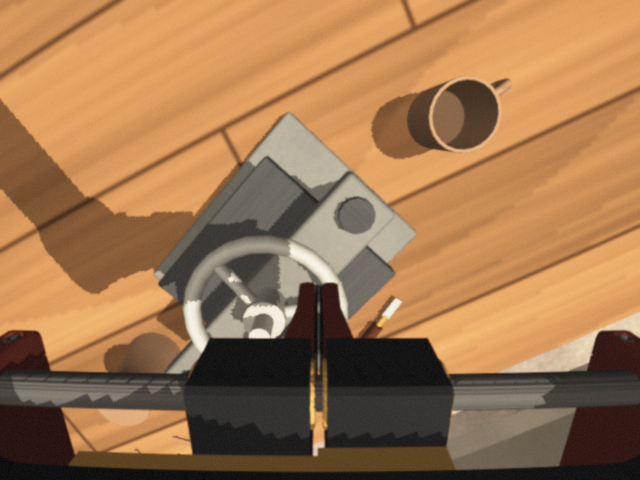

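The wrist view shows the shut fingers at (318,290) over the rim and the hub/screw near (263,325). That is consistent with my hub position. I'll continue to the start point and then descend.

step_arm(
  targets=[
    {"slide":[0.027,0.001,-0.025],"dr":[0,0,0],"grip":0},
    {"slide":[0.054,0.003,-0.05],"dr":[0,0,0],"grip":0},
    {"slide":[0.081,0.004,-0.075],"dr":[0,0,0],"grip":0},
    {"slide":[0.108,0.006,-0.1],"dr":[0,0,0],"grip":0},
    {"slide":[0.119,0.006,-0.108],"dr":[0,0,0],"grip":0},
  ],
)

```text
time: 2.28
position: [0.6098, -0.1578, 0.3394]
ee_rot: [[0.895, 0.002, 0.445], [-0.445, 0.001, 0.895], [0.001, -1.0, 0.002]]
wrist_force: [-0.4, -0.4, 0.0]
opening: 0.0005
```

Run:
```python
from h import *
rows([circ(-85,.07,z) for z in (.32,.29,.26,.24,.228)])
for n in ("side","top"):
    im,d=ctrl.snapshot(n); cv2.imwrite(f"pics/{n}1.png",cv2.resize(im[170:320,240:440,::-1],None,fx=4,fy=4,interpolation=cv2.INTER_CUBIC))
```

```text
t 2.28 p [ 0.6098 -0.1578  0.3394] ang -85.6 r 0.0795 F [-0.4 -0.4  0. ]
[-0.004, 0.019, 0.009]
[-0.004, 0.049, 0.008]
[-0.004, 0.079, 0.008]
[-0.004, 0.099, 0.008]
[-0.004, 0.111, 0.008]
```

View pics/side1.png

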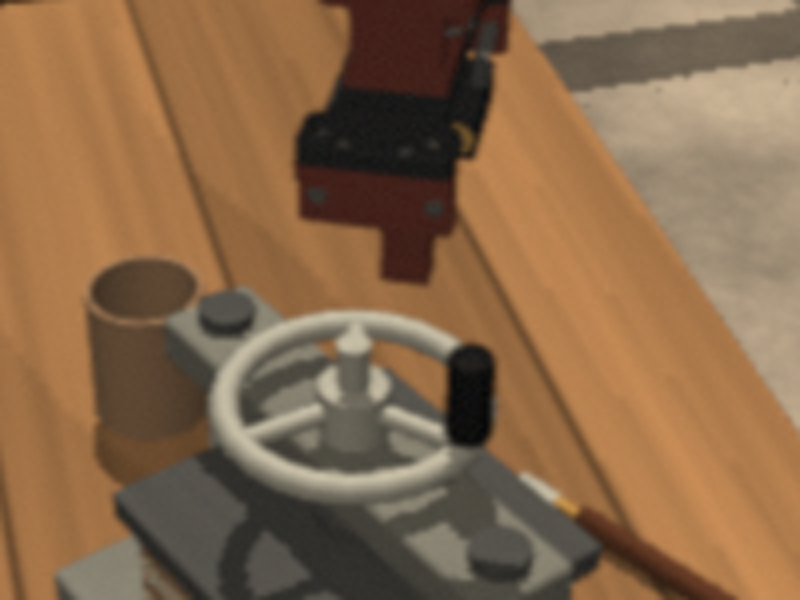

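View pics/top1.png

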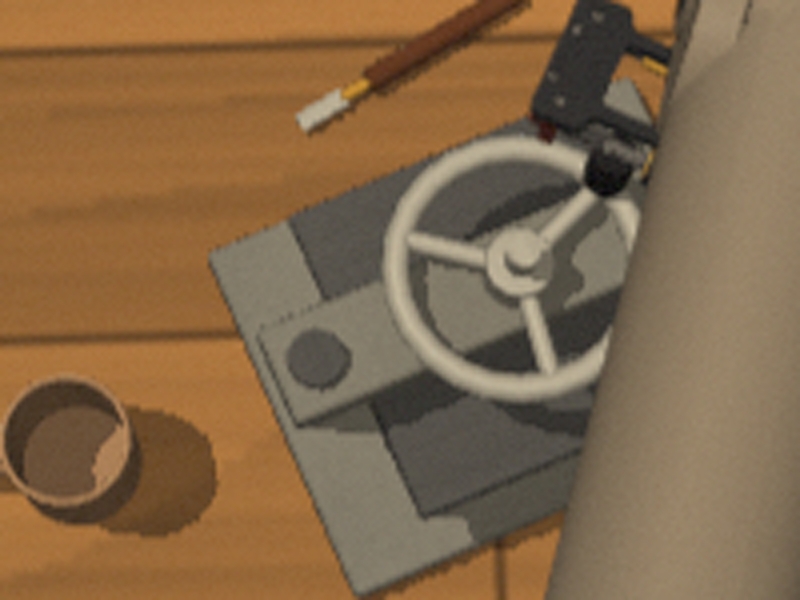

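The side view shows a wide finger base starting not far above the tip, so I'll measure the gripper shape from depth before going down.

Run:
```python
from h import *
np.set_printoptions(precision=0,suppress=True,linewidth=150)
o=ctrl.get_obs();T=np.eye(4);T[:3,:3]=o["ee_rot"];T[:3,3]=o["position"]
def pc(n,E):
    im,d=ctrl.snapshot(n);c=ctrl.calibration(n)
    v,u=np.mgrid[0:480,0:640];q=cv2.undistortPoints(np.c_[u.ravel(),v.ravel()].astype(float).reshape(-1,1,2),K(c),c["D"])[:,0]
    dd=d.ravel();ok=dd>0;P=np.c_[q,np.ones(len(q))]*dd[:,None]
    return (P@E[:3,:3].T+E[:3,3])[ok],ok
cs=ctrl.calibration
P,_=pc("wrist",cs("wrist")["mount"])
Q,_=pc("side",cs("side")["extrinsics"]); Ti=np.linalg.inv(T); Q=Q@Ti[:3,:3].T+Ti[:3,3]
S,_=pc("top",cs("top")["extrinsics"]); S=S@Ti[:3,:3].T+Ti[:3,3]
for nm,X in (("wrist",P),("side",Q),("top",S)):
    print(nm,"y-bin: n, x range, z range (mm)")
    for y in range(-150,10,8):
        m=(X[:,1]*1e3>y)&(X[:,1]*1e3<=y+8)&(abs(X[:,0])<.12)&(abs(X[:,2])<.1)
        if m.sum()>3: print(y,m.sum(),np.percentile(X[m,0],[1,99])*1e3,np.percentile(X[m,2],[1,99])*1e3)
```

```text
wrist y-bin: n, x range, z range (mm)
-118 7545 [-23. -21.] [-57.  58.]
-110 23158 [-33. -16.] [-46.  26.]
-102 21380 [-33.  -5.] [-73.  74.]
-94 11349 [-33.   5.] [-74.  75.]
-86 4380 [-32.  12.] [-79.  79.]
-70 6 [11. 13.] [-1.  2.]
-62 214 [-11.  -1.] [-2.  3.]
-54 396 [-11.  -8.] [-11.  12.]
-46 668 [-11.  -8.] [-11.  12.]
-38 501 [-11.  -8.] [-10.  11.]
-30 393 [-11.  -8.] [-9. 10.]
-22 338 [-11.  -8.] [-8.  9.]
-14 278 [-11.  -8.] [-8.  9.]
-6 223 [-11.  10.] [-8.  9.]
side y-bin: n, x range, z range (mm)
-150 111 [-22.  18.] [-40. -15.]
-142 115 [-22.  18.] [-40.   3.]
-134 151 [-24.  19.] [-40.  13.]
-126 753 [-33.  30.] [-88.  82.]
-118 202 [-34.  30.] [-88.  78.]
-110 281 [-36.  30.] [-86.  78.]
-102 216 [-33.  31.] [-80.  77.]
-94 197 [-34.  30.] [-80.  77.]
-86 107 [-32.  30.] [-79.  77.]
-38 5 [-11.   2.] [-11.  -8.]
-30 45 [-13.   9.] [-9.  3.]
-22 49 [-14.   9.] [-9. 10.]
-14 49 [-14.   8.] [-9. 11.]
-6 24 [-14.   8.] [-8. 14.]
top y-bin: n, x range, z range (mm)
-134 47 [-32.  26.] [-81.  93.]
-126 690 [-35.  29.] [-83.  93.]
-118 53 [-35.  19.] [-80.  91.]
-110 28 [-36.  14.] [29. 91.]
-102 80 [-36.  19.] [29. 81.]
-94 23 [-35.  20.] [28. 84.]
-86 4 [-34. -33.] [78. 85.]
```

The fingers are slim for 80 mm (about 20 x 18 mm in section) and the body only starts at 80 mm, so it clears the handle and screw. Now I'll descend.

step_arm(
  targets=[
    {"slide":[-0.004,0.03,0.008],"dr":[0,0,0],"grip":0},
    {"slide":[-0.004,0.06,0.008],"dr":[0,0,0],"grip":0},
    {"slide":[-0.004,0.09,0.008],"dr":[0,0,0],"grip":0},
    {"slide":[-0.004,0.108,0.008],"dr":[0,0,0],"grip":0},
    {"slide":[-0.004,0.11,0.008],"dr":[0,0,0],"grip":0},
  ],
)

```text
time: 2.95
position: [0.6079, -0.1369, 0.2261]
ee_rot: [[0.9, -0.004, 0.435], [-0.435, 0.007, 0.9], [-0.007, -1.0, 0.005]]
wrist_force: [-0.5, -0.1, -0.0]
opening: -0.0001
```

Run:
```python
from h import *
rows([circ(a) for a in (-80,-76,-72,-68,-64)])
```

```text
t 2.95 p [ 0.6079 -0.1369  0.2261] ang -85.9 r 0.0586 F [-0.5 -0.1 -0. ]
[0.012, -0.001, -0.006]
[0.016, -0.001, -0.003]
[0.019, -0.001, 0.0]
[0.023, -0.001, 0.004]
[0.026, -0.001, 0.007]
```

step_arm(
  targets=[
    {"slide":[0.006,-0.002,-0.006],"dr":[0,0,0],"grip":0},
    {"slide":[0.011,-0.003,-0.006],"dr":[0,0,0],"grip":0},
    {"slide":[0.014,-0.003,-0.004],"dr":[0,0,0],"grip":0},
    {"slide":[0.016,-0.003,-0.003],"dr":[0,0,0],"grip":0},
    {"slide":[0.018,-0.003,-0.001],"dr":[0,0,0],"grip":0},
  ],
)

```text
time: 3.37
position: [0.6247, -0.1458, 0.2302]
ee_rot: [[0.9, -0.002, 0.435], [-0.435, 0.007, 0.9], [-0.005, -1.0, 0.005]]
wrist_force: [0.3, -0.1, -0.1]
opening: 0.0004
```

Run:
```python
from h import *
rows([circ(a,z=.228) for a in (-73,-71.5,-70,-68.5,-67)])
im,d=ctrl.snapshot("side"); cv2.imwrite("pics/side2.png",cv2.resize(im[170:320,240:440,::-1],None,fx=4,fy=4,interpolation=cv2.INTER_CUBIC))
```

```text
t 3.37 p [ 0.6247 -0.1458  0.2302] ang -72.7 r 0.0705 F [ 0.3 -0.1 -0.1]
[-0.001, 0.002, 0.0]
[0.001, 0.002, 0.001]
[0.002, 0.002, 0.003]
[0.003, 0.002, 0.004]
[0.004, 0.002, 0.005]
```

View pics/side2.png

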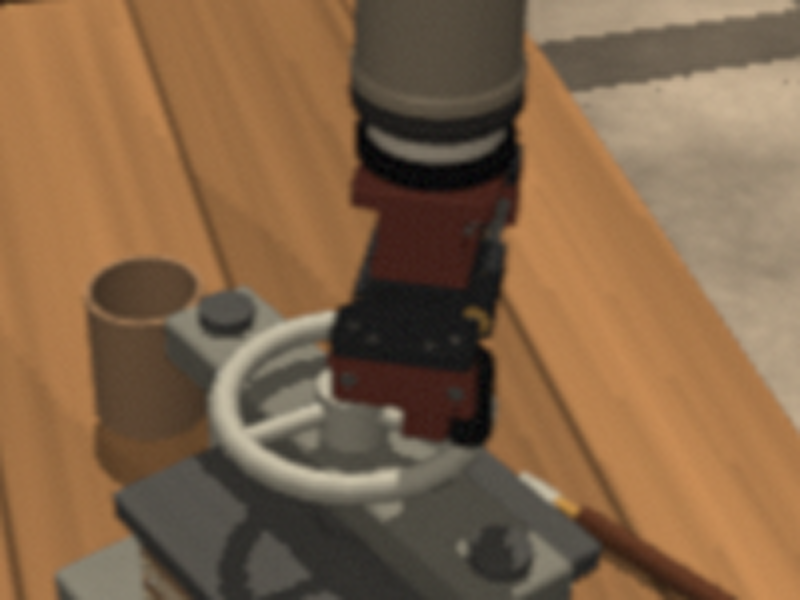

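The fingertip at (425,435) sits beside the handle on its clockwise side, just short of contact. I'll ease in.

step_arm(
  targets=[
    {"slide":[0.002,0.002,0.001],"dr":[0,0,0],"grip":0},
    {"slide":[0.003,0.002,0.003],"dr":[0,0,0],"grip":0},
    {"slide":[0.004,0.002,0.005],"dr":[0,0,0],"grip":0},
    {"slide":[0.006,0.002,0.007],"dr":[0,0,0],"grip":0},
    {"slide":[0.008,0.002,0.009],"dr":[0,0,0],"grip":0},
  ],
)

```text
time: 3.83
position: [0.6354, -0.1409, 0.2276]
ee_rot: [[0.9, -0.004, 0.435], [-0.435, 0.007, 0.9], [-0.007, -1.0, 0.005]]
wrist_force: [-3.9, -0.9, 1.1]
opening: 0.0005
```

Run:
```python
from h import *
rows([circ(a,z=.228) for a in (-60,-58,-56,-53,-50)])
```

```text
t 3.83 p [ 0.6354 -0.1409  0.2276] ang -63.1 r 0.0699 F [-3.9 -0.9  1.1]
[0.002, -0.0, 0.003]
[0.004, -0.0, 0.005]
[0.005, -0.0, 0.007]
[0.007, -0.0, 0.01]
[0.008, -0.0, 0.014]
```

Contact is made, at about 4 N. Now I'll push round.

step_arm(
  targets=[
    {"slide":[0.002,0,0.003],"dr":[0,0,0],"grip":0},
    {"slide":[0.004,0,0.006],"dr":[0,0,0],"grip":0},
    {"slide":[0.006,0,0.009],"dr":[0,0,0],"grip":0},
    {"slide":[0.007,0,0.012],"dr":[0,0,0],"grip":0},
    {"slide":[0.008,0,0.015],"dr":[0,0,0],"grip":0},
  ],
)

```text
time: 4.25
position: [0.6492, -0.1307, 0.2275]
ee_rot: [[0.9, -0.005, 0.435], [-0.435, 0.007, 0.9], [-0.007, -1.0, 0.004]]
wrist_force: [-4.0, -1.5, -0.3]
opening: 0.0007
```

```bash
cat > n.py <<'E'
from h import *
import sys
o=ctrl.get_obs();p=np.array(o["position"]);a=np.degrees(np.arctan2(*(p[:2]-HUB)[::-1]))
s=float(sys.argv[1]);z=float(sys.argv[2])
rows([circ(a+s*k,z=z) for k in range(1,6)])
E
python3 n.py 4 .228
```

```text
t 4.25 p [ 0.6492 -0.1307  0.2275] ang -48.9 r 0.0692 F [-4.  -1.5 -0.3]
[0.002, -0.001, 0.004]
[0.004, -0.001, 0.009]
[0.005, -0.001, 0.014]
[0.006, -0.0, 0.019]
[0.006, -0.0, 0.023]
```

step_arm(
  targets=[
    {"slide":[0.002,0,0.004],"dr":[0,0,0],"grip":0},
    {"slide":[0.004,0,0.009],"dr":[0,0,0],"grip":0},
    {"slide":[0.005,0,0.014],"dr":[0,0,0],"grip":0},
    {"slide":[0.006,0,0.019],"dr":[0,0,0],"grip":0},
    {"slide":[0.006,0,0.023],"dr":[0,0,0],"grip":0},
  ],
)

```text
time: 4.67
position: [0.6649, -0.112, 0.2274]
ee_rot: [[0.901, -0.005, 0.435], [-0.435, 0.007, 0.901], [-0.008, -1.0, 0.004]]
wrist_force: [-5.6, -2.4, 1.0]
opening: 0.0004
```

```bash
python3 n.py 4 .228
```

```text
t 4.67 p [ 0.6649 -0.112   0.2274] ang -28.7 r 0.0697 F [-5.6 -2.4  1. ]
[0.0, -0.001, 0.005]
[0.0, -0.001, 0.01]
[-0.001, -0.001, 0.015]
[-0.001, -0.001, 0.019]
[-0.003, -0.001, 0.024]
```

step_arm(
  targets=[
    {"slide":[0,-0.001,0.005],"dr":[0,0,0],"grip":0},
    {"slide":[0,-0.001,0.01],"dr":[0,0,0],"grip":0},
    {"slide":[-0.001,-0.001,0.015],"dr":[0,0,0],"grip":0},
    {"slide":[-0.001,-0.001,0.019],"dr":[0,0,0],"grip":0},
    {"slide":[-0.003,-0.001,0.024],"dr":[0,0,0],"grip":0},
  ],
)

```text
time: 5.08
position: [0.6713, -0.09, 0.2279]
ee_rot: [[0.9, -0.008, 0.436], [-0.435, 0.006, 0.9], [-0.01, -1.0, 0.001]]
wrist_force: [-8.4, -4.8, 0.4]
opening: 0.0001
```

```bash
python3 n.py 4 .228;  python3 - <<'E'
from h import *
for n in ("side","top"):
    im,d=ctrl.snapshot(n); cv2.imwrite(f"pics/{n}3.png",cv2.resize(im[170:320,240:440,::-1],None,fx=4,fy=4,interpolation=cv2.INTER_CUBIC))
E
```

```text
t 5.08 p [ 0.6713 -0.09    0.2279] ang -9.7 r 0.0686 F [-8.4 -4.8  0.4]
[-0.0, -0.0, 0.005]
[-0.002, -0.0, 0.01]
[-0.004, -0.0, 0.014]
[-0.007, -0.0, 0.018]
[-0.009, 0.0, 0.022]
```

View pics/side3.png

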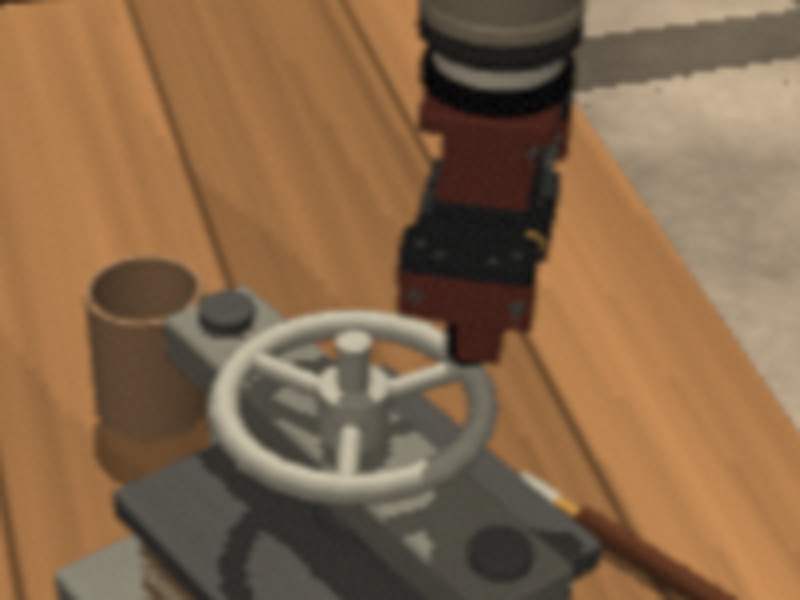

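View pics/top3.png

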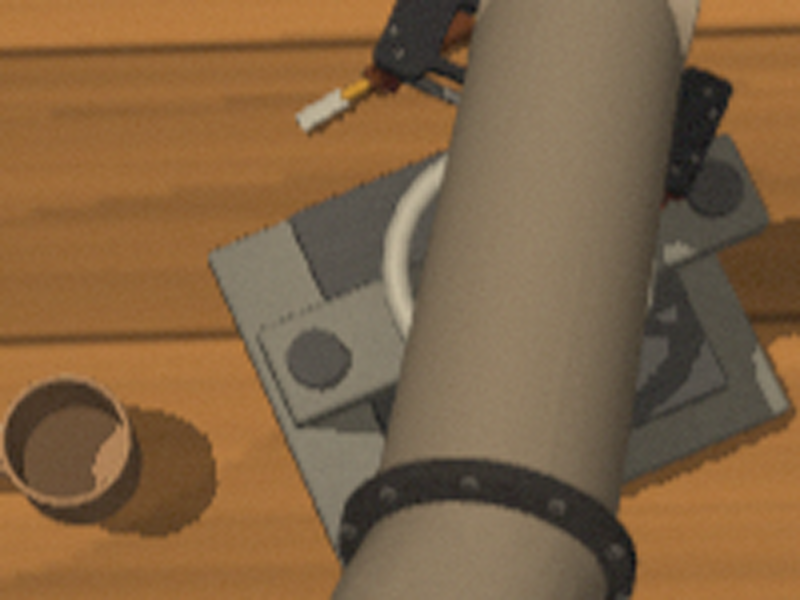

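The handle is moving ahead of the fingertip. Force is building to about 10 N because the fixed-yaw finger rubs outwards. I'll check the joint 7 margin so the tool can turn with the wheel.

Run:
```python
from h import *
print(np.round(ctrl.get_obs()["joints"],1)); rows([circ(-6,z=.228)])
```

```text
[-16.   29.5  26.9  89.3 -14.6  65.2  78.5]
t 5.18 p [ 0.6718 -0.0884  0.2279] ang -8.2 r 0.0689 F [-4.  -2.5 -0. ]
[0.0, -0.0, 0.003]
```

Joint 7 has only about 90° left in that direction, and about 10 N is well inside the 40 N limit. I'll keep the yaw fixed and watch the force.

step_arm(
  targets=[
    {"slide":[0,0,0.004],"dr":[0,0,0],"grip":0},
    {"slide":[-0.002,0,0.008],"dr":[0,0,0],"grip":0},
    {"slide":[-0.004,0,0.012],"dr":[0,0,0],"grip":0},
    {"slide":[-0.007,0,0.016],"dr":[0,0,0],"grip":0},
    {"slide":[-0.009,0,0.02],"dr":[0,0,0],"grip":0},
  ],
)

```text
time: 5.6
position: [0.6725, -0.0675, 0.228]
ee_rot: [[0.9, -0.007, 0.435], [-0.435, 0.005, 0.9], [-0.009, -1.0, 0.002]]
wrist_force: [-2.1, -5.5, -0.5]
opening: 0.0004
```

```bash
python3 n.py 4 .228
```

```text
t 5.6 p [ 0.6725 -0.0675  0.228 ] ang 9.1 r 0.0697 F [-2.1 -5.5 -0.5]
[-0.003, -0.0, 0.004]
[-0.006, 0.0, 0.008]
[-0.009, 0.0, 0.011]
[-0.013, 0.0, 0.014]
[-0.017, 0.0, 0.017]
```

Force is down to 6 N. Next step.

step_arm(
  targets=[
    {"slide":[-0.003,0,0.004],"dr":[0,0,0],"grip":0},
    {"slide":[-0.006,0,0.008],"dr":[0,0,0],"grip":0},
    {"slide":[-0.009,0,0.011],"dr":[0,0,0],"grip":0},
    {"slide":[-0.013,0,0.014],"dr":[0,0,0],"grip":0},
    {"slide":[-0.017,0,0.017],"dr":[0,0,0],"grip":0},
  ],
)

```text
time: 6.02
position: [0.6653, -0.0443, 0.2285]
ee_rot: [[0.901, -0.005, 0.435], [-0.435, 0.005, 0.901], [-0.007, -1.0, 0.002]]
wrist_force: [1.1, -3.8, 0.2]
opening: 0.0005
```

```bash
python3 n.py 4 .228
```

```text
t 6.02 p [ 0.6653 -0.0443  0.2285] ang 29.0 r 0.0704 F [ 1.1 -3.8  0.2]
[-0.004, 0.001, 0.002]
[-0.009, 0.001, 0.005]
[-0.013, 0.001, 0.007]
[-0.018, 0.001, 0.009]
[-0.022, 0.001, 0.01]
```

step_arm(
  targets=[
    {"slide":[-0.004,0,0.002],"dr":[0,0,0],"grip":0},
    {"slide":[-0.009,0,0.005],"dr":[0,0,0],"grip":0},
    {"slide":[-0.013,0,0.007],"dr":[0,0,0],"grip":0},
    {"slide":[-0.018,0,0.009],"dr":[0,0,0],"grip":0},
    {"slide":[-0.022,0,0.01],"dr":[0,0,0],"grip":0},
  ],
)

```text
time: 6.43
position: [0.6496, -0.0251, 0.2288]
ee_rot: [[0.901, -0.005, 0.434], [-0.434, 0.005, 0.901], [-0.007, -1.0, 0.003]]
wrist_force: [2.2, -3.2, -0.1]
opening: 0.0005
```

```bash
python3 n.py 4 .228
```

```text
t 6.43 p [ 0.6496 -0.0251  0.2288] ang 49.3 r 0.0704 F [ 2.2 -3.2 -0.1]
[-0.005, 0.001, 0.001]
[-0.01, 0.001, 0.001]
[-0.015, 0.001, 0.002]
[-0.019, 0.001, 0.002]
[-0.024, 0.001, 0.002]
```

step_arm(
  targets=[
    {"slide":[-0.005,0,0.001],"dr":[0,0,0],"grip":0},
    {"slide":[-0.01,0,0.001],"dr":[0,0,0],"grip":0},
    {"slide":[-0.015,0,0.002],"dr":[0,0,0],"grip":0},
    {"slide":[-0.019,0,0.002],"dr":[0,0,0],"grip":0},
    {"slide":[-0.024,0,0.002],"dr":[0,0,0],"grip":0},
  ],
)

```text
time: 6.85
position: [0.6289, -0.0134, 0.2292]
ee_rot: [[0.901, -0.004, 0.435], [-0.435, 0.004, 0.901], [-0.005, -1.0, 0.002]]
wrist_force: [4.1, -4.9, -0.4]
opening: 0.0006
```

```bash
python3 n.py 4 .229;python3 - <<'E'
from h import *
im,d=ctrl.snapshot("side"); cv2.imwrite(f"pics/side4.png",cv2.resize(im[170:320,240:440,::-1],None,fx=4,fy=4,interpolation=cv2.INTER_CUBIC))
E
```

```text
t 6.85 p [ 0.6289 -0.0134  0.2292] ang 68.8 r 0.0698 F [ 4.1 -4.9 -0.4]
[-0.005, 0.0, -0.0]
[-0.01, 0.0, -0.001]
[-0.014, 0.0, -0.002]
[-0.019, 0.0, -0.004]
[-0.024, 0.0, -0.006]
```

View pics/side4.png

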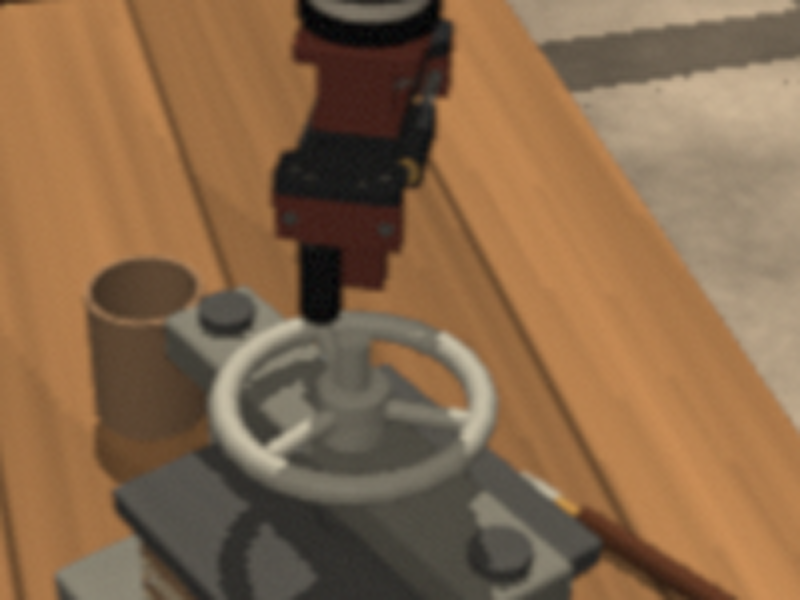

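The handle at (320,285) leads the fingertip at (365,270) by about 20°, so tracking is good. I'll keep going.

step_arm(
  targets=[
    {"slide":[-0.005,0,0],"dr":[0,0,0],"grip":0},
    {"slide":[-0.01,0,-0.001],"dr":[0,0,0],"grip":0},
    {"slide":[-0.014,0,-0.002],"dr":[0,0,0],"grip":0},
    {"slide":[-0.019,0,-0.004],"dr":[0,0,0],"grip":0},
    {"slide":[-0.024,0,-0.006],"dr":[0,0,0],"grip":0},
  ],
)

```text
time: 7.32
position: [0.6042, -0.0069, 0.2296]
ee_rot: [[0.901, -0.003, 0.434], [-0.434, 0.006, 0.901], [-0.005, -1.0, 0.004]]
wrist_force: [4.0, -0.4, 1.1]
opening: 0.0004
```

```bash
python3 n.py 4 .229
```

```text
t 7.32 p [ 0.6042 -0.0069  0.2296] ang 89.6 r 0.0716 F [ 4.  -0.4  1.1]
[-0.004, 0.001, -0.004]
[-0.008, 0.001, -0.006]
[-0.012, 0.001, -0.009]
[-0.016, 0.001, -0.012]
[-0.019, 0.001, -0.016]
```

step_arm(
  targets=[
    {"slide":[-0.004,0,-0.003],"dr":[0,0,0],"grip":0},
    {"slide":[-0.008,0,-0.006],"dr":[0,0,0],"grip":0},
    {"slide":[-0.012,0,-0.009],"dr":[0,0,0],"grip":0},
    {"slide":[-0.016,0,-0.012],"dr":[0,0,0],"grip":0},
    {"slide":[-0.019,0,-0.016],"dr":[0,0,0],"grip":0},
  ],
)

```text
time: 7.73
position: [0.5798, -0.0121, 0.2298]
ee_rot: [[0.901, -0.003, 0.433], [-0.433, 0.007, 0.901], [-0.006, -1.0, 0.005]]
wrist_force: [3.5, 1.0, 1.4]
opening: 0.0007
```

```bash
python3 n.py 4 .230
```

```text
t 7.73 p [ 0.5798 -0.0121  0.2298] ang 109.8 r 0.0706 F [3.5 1.  1.4]
[-0.003, -0.0, -0.004]
[-0.006, -0.0, -0.008]
[-0.009, -0.0, -0.012]
[-0.011, -0.0, -0.016]
[-0.013, -0.0, -0.02]
```

step_arm(
  targets=[
    {"slide":[-0.003,0,-0.004],"dr":[0,0,0],"grip":0},
    {"slide":[-0.006,0,-0.008],"dr":[0,0,0],"grip":0},
    {"slide":[-0.009,0,-0.012],"dr":[0,0,0],"grip":0},
    {"slide":[-0.011,0,-0.016],"dr":[0,0,0],"grip":0},
    {"slide":[-0.013,0,-0.02],"dr":[0,0,0],"grip":0},
  ],
)

```text
time: 8.15
position: [0.559, -0.0247, 0.2298]
ee_rot: [[0.901, -0.003, 0.433], [-0.433, 0.008, 0.901], [-0.006, -1.0, 0.006]]
wrist_force: [3.6, 1.4, -0.3]
opening: 0.0005
```

```bash
python3 n.py 4 .231
```

```text
t 8.15 p [ 0.559  -0.0247  0.2298] ang 129.7 r 0.07 F [ 3.6  1.4 -0.3]
[-0.002, -0.001, -0.004]
[-0.003, -0.001, -0.009]
[-0.005, -0.001, -0.014]
[-0.006, -0.001, -0.019]
[-0.006, -0.001, -0.024]
```

step_arm(
  targets=[
    {"slide":[-0.002,-0.001,-0.004],"dr":[0,0,0],"grip":0},
    {"slide":[-0.003,-0.001,-0.009],"dr":[0,0,0],"grip":0},
    {"slide":[-0.005,-0.001,-0.014],"dr":[0,0,0],"grip":0},
    {"slide":[-0.006,-0.001,-0.019],"dr":[0,0,0],"grip":0},
    {"slide":[-0.006,-0.001,-0.024],"dr":[0,0,0],"grip":0},
  ],
)

```text
time: 8.57
position: [0.5431, -0.044, 0.2308]
ee_rot: [[0.901, -0.002, 0.433], [-0.433, 0.008, 0.901], [-0.006, -1.0, 0.006]]
wrist_force: [4.3, 2.9, 0.4]
opening: 0.0005
```

```bash
python3 n.py 4 .231
```

```text
t 8.57 p [ 0.5431 -0.044   0.2308] ang 150.3 r 0.0698 F [4.3 2.9 0.4]
[-0.0, -0.0, -0.005]
[-0.0, -0.0, -0.01]
[0.0, -0.0, -0.015]
[0.001, -0.0, -0.019]
[0.002, -0.0, -0.024]
```

step_arm(
  targets=[
    {"slide":[0,0,-0.005],"dr":[0,0,0],"grip":0},
    {"slide":[0,0,-0.01],"dr":[0,0,0],"grip":0},
    {"slide":[0,0,-0.015],"dr":[0,0,0],"grip":0},
    {"slide":[0.001,0,-0.019],"dr":[0,0,0],"grip":0},
    {"slide":[0.002,0,-0.024],"dr":[0,0,0],"grip":0},
  ],
)

```text
time: 8.98
position: [0.5358, -0.0661, 0.2312]
ee_rot: [[0.902, 0.001, 0.432], [-0.432, 0.008, 0.902], [-0.003, -1.0, 0.008]]
wrist_force: [8.2, 4.5, -1.1]
opening: 0.0005
```

```bash
python3 n.py 4 .232
```

```text
t 8.98 p [ 0.5358 -0.0661  0.2312] ang 169.6 r 0.069 F [ 8.2  4.5 -1.1]
[0.0, -0.001, -0.005]
[0.002, -0.001, -0.009]
[0.004, -0.001, -0.014]
[0.007, -0.001, -0.018]
[0.009, -0.001, -0.022]
```

Same pattern as at -10°, as expected. Going on.

step_arm(
  targets=[
    {"slide":[0,0,-0.004],"dr":[0,0,0],"grip":0},
    {"slide":[0.002,0,-0.009],"dr":[0,0,0],"grip":0},
    {"slide":[0.004,0,-0.014],"dr":[0,0,0],"grip":0},
    {"slide":[0.007,0,-0.018],"dr":[0,0,0],"grip":0},
    {"slide":[0.009,0,-0.022],"dr":[0,0,0],"grip":0},
  ],
)

```text
time: 9.4
position: [0.5343, -0.0891, 0.231]
ee_rot: [[0.902, 0.0, 0.431], [-0.431, 0.01, 0.902], [-0.004, -1.0, 0.009]]
wrist_force: [1.7, 5.1, 1.1]
opening: 0.0001
```

```bash
python3 n.py 4 .232
python3 - <<'E'
from h import *
im,d=ctrl.snapshot("side"); cv2.imwrite(f"pics/side5.png",cv2.resize(im[170:320,240:440,::-1],None,fx=4,fy=4,interpolation=cv2.INTER_CUBIC))
E
```

```text
t 9.4 p [ 0.5343 -0.0891  0.231 ] ang -171.3 r 0.0702 F [1.7 5.1 1.1]
[0.003, -0.001, -0.004]
[0.006, -0.001, -0.008]
[0.01, -0.001, -0.011]
[0.013, -0.001, -0.014]
[0.017, -0.001, -0.017]
```

View pics/side5.png

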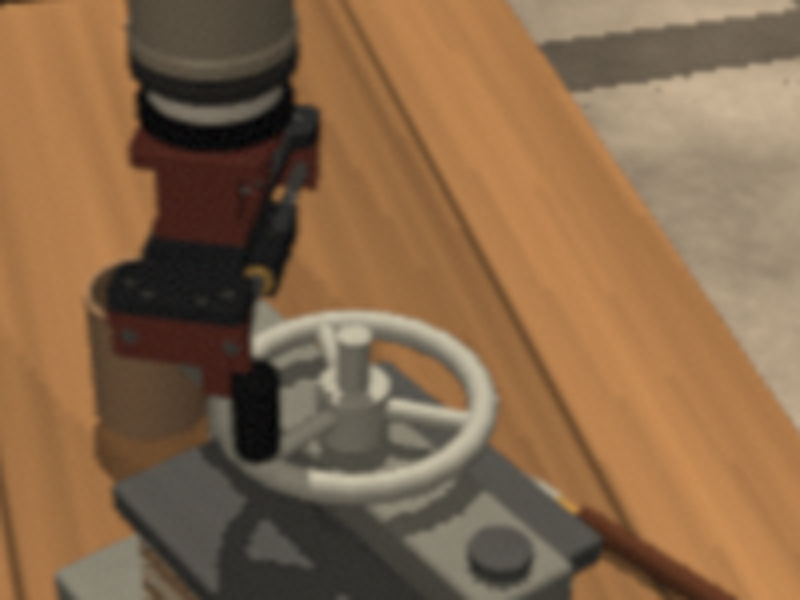

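The handle at (256,410) is on the near left and leads the finger at (222,380). I'll continue.

step_arm(
  targets=[
    {"slide":[0.003,0,-0.004],"dr":[0,0,0],"grip":0},
    {"slide":[0.006,0,-0.008],"dr":[0,0,0],"grip":0},
    {"slide":[0.01,0,-0.011],"dr":[0,0,0],"grip":0},
    {"slide":[0.013,0,-0.014],"dr":[0,0,0],"grip":0},
    {"slide":[0.017,0,-0.017],"dr":[0,0,0],"grip":0},
  ],
)

```text
time: 9.87
position: [0.5408, -0.1135, 0.2302]
ee_rot: [[0.902, -0.003, 0.433], [-0.433, 0.009, 0.902], [-0.007, -1.0, 0.007]]
wrist_force: [-1.8, 3.6, -0.8]
opening: 0.0002
```

```bash
python3 n.py 4 .232
```

```text
t 9.87 p [ 0.5408 -0.1135  0.2302] ang -150.9 r 0.0719 F [-1.8  3.6 -0.8]
[0.005, -0.002, -0.001]
[0.009, -0.002, -0.003]
[0.014, -0.002, -0.006]
[0.018, -0.002, -0.007]
[0.023, -0.002, -0.009]
```

step_arm(
  targets=[
    {"slide":[0.005,-0.001,-0.001],"dr":[0,0,0],"grip":0},
    {"slide":[0.009,-0.002,-0.003],"dr":[0,0,0],"grip":0},
    {"slide":[0.014,-0.002,-0.006],"dr":[0,0,0],"grip":0},
    {"slide":[0.018,-0.002,-0.007],"dr":[0,0,0],"grip":0},
    {"slide":[0.023,-0.002,-0.009],"dr":[0,0,0],"grip":0},
  ],
)

```text
time: 10.28
position: [0.558, -0.1315, 0.2318]
ee_rot: [[0.902, -0.003, 0.432], [-0.432, 0.01, 0.902], [-0.007, -1.0, 0.007]]
wrist_force: [-1.8, 4.2, -1.3]
opening: 0.0007
```

```bash
python3 n.py 4 .232
```

```text
t 10.28 p [ 0.558  -0.1315  0.2318] ang -130.8 r 0.07 F [-1.8  4.2 -1.3]
[0.005, -0.0, -0.001]
[0.01, -0.0, -0.002]
[0.014, -0.0, -0.002]
[0.019, -0.0, -0.002]
[0.024, -0.0, -0.002]
```

step_arm(
  targets=[
    {"slide":[0.005,0,-0.001],"dr":[0,0,0],"grip":0},
    {"slide":[0.01,0,-0.002],"dr":[0,0,0],"grip":0},
    {"slide":[0.014,0,-0.002],"dr":[0,0,0],"grip":0},
    {"slide":[0.019,0,-0.002],"dr":[0,0,0],"grip":0},
    {"slide":[0.024,0,-0.002],"dr":[0,0,0],"grip":0},
  ],
)

```text
time: 10.7
position: [0.5793, -0.1429, 0.2318]
ee_rot: [[0.902, -0.003, 0.432], [-0.431, 0.011, 0.902], [-0.008, -1.0, 0.008]]
wrist_force: [-2.4, 6.4, 0.6]
opening: 0.0004
```

```bash
python3 n.py 3 .232
```

```text
t 10.7 p [ 0.5793 -0.1429  0.2318] ang -110.8 r 0.0688 F [-2.4  6.4  0.6]
[0.004, -0.0, -0.001]
[0.007, -0.0, -0.0]
[0.011, -0.0, 0.001]
[0.014, -0.0, 0.002]
[0.018, -0.0, 0.003]
```

step_arm(
  targets=[
    {"slide":[0.004,0,-0.001],"dr":[0,0,0],"grip":0},
    {"slide":[0.007,0,0],"dr":[0,0,0],"grip":0},
    {"slide":[0.011,0,0.001],"dr":[0,0,0],"grip":0},
    {"slide":[0.014,0,0.002],"dr":[0,0,0],"grip":0},
    {"slide":[0.018,0,0.003],"dr":[0,0,0],"grip":0},
  ],
)

```text
time: 11.12
position: [0.5969, -0.1456, 0.2316]
ee_rot: [[0.903, -0.005, 0.43], [-0.43, 0.014, 0.903], [-0.011, -1.0, 0.011]]
wrist_force: [-5.1, 8.9, 2.5]
opening: 0.0006
```

```bash
python3 n.py 3 .232
python3 - <<'E'
from h import *
im,d=ctrl.snapshot("side"); cv2.imwrite(f"pics/side6.png",cv2.resize(im[235:305,280:380,::-1],None,fx=7,fy=7,interpolation=cv2.INTER_CUBIC))
E
```

```text
t 11.12 p [ 0.5969 -0.1456  0.2316] ang -95.8 r 0.0674 F [-5.1  8.9  2.5]
[0.004, -0.0, -0.001]
[0.008, -0.0, 0.0]
[0.011, -0.0, 0.002]
[0.014, -0.001, 0.004]
[0.017, -0.001, 0.006]
```

View pics/side6.png

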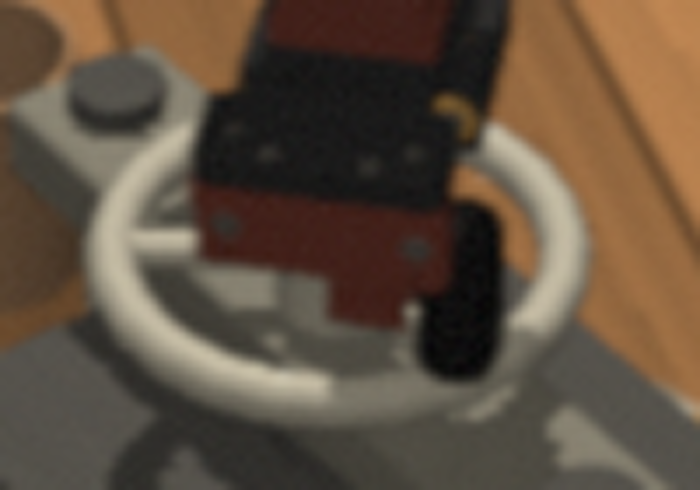

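```bash
python3 - <<'E'
from h import *
for a in (-85,-80,-75,-70,-65,-46.5):
    q=proj("side",[circ(a,z=.269),circ(a,z=.215)]); print(a,((q-[280,235]+.5)*7-.5).round().tolist())
E
python3 n.py 3 .232
```

```text
-85 [[422.0, 211.0], [419.0, 356.0]]
-80 [[442.0, 206.0], [438.0, 350.0]]
-75 [[461.0, 200.0], [457.0, 344.0]]
-70 [[479.0, 193.0], [474.0, 337.0]]
-65 [[496.0, 185.0], [490.0, 329.0]]
-46.5 [[545.0, 148.0], [538.0, 291.0]]
t 11.17 p [ 0.5978 -0.1461  0.2316] ang -95.0 r 0.0678 F [-3.   5.6  0.2]
[0.004, -0.0, -0.001]
[0.007, -0.001, 0.001]
[0.011, -0.001, 0.003]
[0.014, -0.001, 0.004]
[0.017, -0.001, 0.007]
```

The handle sits at about -75°, 20° ahead of the finger. It has about 28° to go.

step_arm(
  targets=[
    {"slide":[0.004,0,0],"dr":[0,0,0],"grip":0},
    {"slide":[0.007,0,0.001],"dr":[0,0,0],"grip":0},
    {"slide":[0.011,0,0.003],"dr":[0,0,0],"grip":0},
    {"slide":[0.014,0,0.004],"dr":[0,0,0],"grip":0},
    {"slide":[0.017,0,0.007],"dr":[0,0,0],"grip":0},
  ],
)

```text
time: 11.58
position: [0.6155, -0.1483, 0.2314]
ee_rot: [[0.903, -0.006, 0.43], [-0.43, 0.012, 0.903], [-0.01, -1.0, 0.008]]
wrist_force: [-4.8, 1.6, 0.6]
opening: 0.0005
```

```bash
python3 - <<'E'
from h import *
im,d=ctrl.snapshot("side"); cv2.imwrite(f"pics/side7.png",cv2.resize(im[235:305,280:380,::-1],None,fx=7,fy=7,interpolation=cv2.INTER_CUBIC))
E
python3 n.py 2 .232
```

```text
t 11.63 p [ 0.6166 -0.1479  0.2314] ang -79.5 r 0.0706 F [-2.3  0.6 -0.9]
[0.002, -0.001, 0.002]
[0.003, -0.001, 0.004]
[0.005, -0.001, 0.005]
[0.007, -0.001, 0.007]
[0.009, -0.001, 0.009]
```

View pics/side7.png

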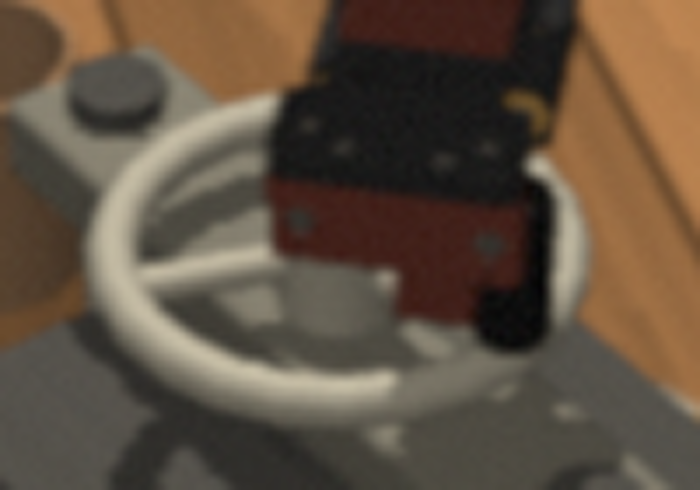

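The handle base is at x≈513, about -57°, so about 10° more.

step_arm(
  targets=[
    {"slide":[0.002,0,0.001],"dr":[0,0,0],"grip":0},
    {"slide":[0.004,0,0.003],"dr":[0,0,0],"grip":0},
    {"slide":[0.006,0,0.005],"dr":[0,0,0],"grip":0},
    {"slide":[0.008,0,0.007],"dr":[0,0,0],"grip":0},
    {"slide":[0.009,0,0.008],"dr":[0,0,0],"grip":0},
  ],
)

```text
time: 12.05
position: [0.6287, -0.1448, 0.2315]
ee_rot: [[0.903, -0.004, 0.43], [-0.43, 0.011, 0.903], [-0.008, -1.0, 0.008]]
wrist_force: [-4.3, -0.4, -0.7]
opening: 0.0004
```

```bash
python3 - <<'E'
from h import *
for n in("side",):
    im,d=ctrl.snapshot(n); cv2.imwrite(f"pics/{n}8.png",cv2.resize(im[235:305,280:380,::-1],None,fx=7,fy=7,interpolation=cv2.INTER_CUBIC))
E
python3 n.py 2 .232
```

```text
t 12.1 p [ 0.6289 -0.1447  0.2315] ang -69.2 r 0.0708 F [-2.2 -0.7  0.1]
[0.001, -0.0, 0.002]
[0.003, -0.0, 0.004]
[0.004, -0.0, 0.006]
[0.006, -0.0, 0.008]
[0.007, -0.0, 0.01]
```

View pics/side8.png

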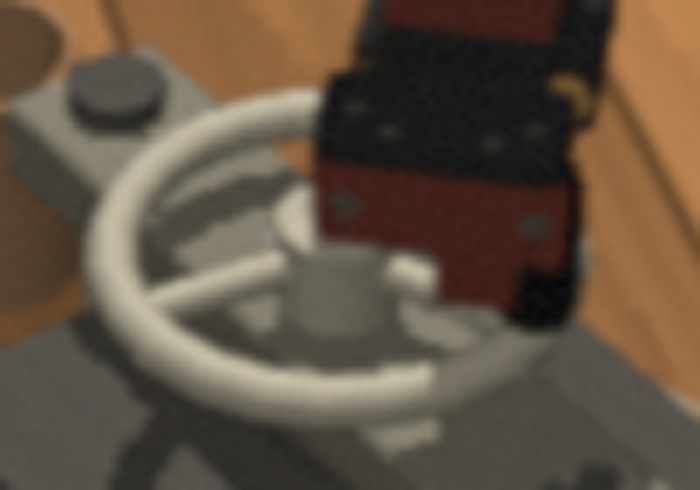

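The spokes and the handle base (right edge ≈580, bottom ≈326) match the first picture to within 2–3°. I'll back the finger off and lift clear.

step_arm(
  targets=[
    {"slide":[-0.004,0,-0.003],"dr":[0,0,0],"grip":0},
    {"slide":[-0.01,0,-0.006],"dr":[0,0,0],"grip":0},
    {"slide":[-0.014,-0.003,-0.008],"dr":[0,0,0],"grip":0},
    {"slide":[-0.015,-0.03,-0.008],"dr":[0,0,0],"grip":0},
    {"slide":[-0.015,-0.06,-0.008],"dr":[0,0,0],"grip":0},
  ],
)

```text
time: 12.52
position: [0.6104, -0.1457, 0.291]
ee_rot: [[0.903, -0.007, 0.43], [-0.429, 0.012, 0.903], [-0.011, -1.0, 0.008]]
wrist_force: [1.4, 0.3, 0.5]
opening: 0.0002
```

step_arm(
  targets=[
    {"slide":[0,-0.03,0],"dr":[0,0,0],"grip":0},
    {"slide":[0,-0.06,0],"dr":[0,0,0],"grip":0},
    {"slide":[-0.025,-0.07,0.02],"dr":[0,0,0],"grip":0},
    {"slide":[-0.05,-0.07,0.04],"dr":[0,0,0],"grip":0},
    {"slide":[-0.075,-0.07,0.06],"dr":[0,0,0],"grip":0},
  ],
)

```text
time: 12.93
position: [0.5687, -0.0599, 0.3639]
ee_rot: [[0.902, -0.003, 0.431], [-0.431, 0.012, 0.902], [-0.008, -1.0, 0.009]]
wrist_force: [1.1, 0.4, -0.5]
opening: 0.0008
```

step_arm(
  targets=[
    {"slide":[-0.025,0,0.025],"dr":[0,0,0],"grip":0},
    {"slide":[-0.05,0,0.05],"dr":[0,0,0],"grip":0},
    {"slide":[-0.075,0,0.075],"dr":[0,0,0],"grip":0},
    {"slide":[-0.095,0,0.095],"dr":[0,0,0],"grip":0},
    {"slide":[-0.1,0,0.1],"dr":[0,0,0],"grip":0},
  ],
)

```text
time: 13.35
position: [0.5199, 0.0789, 0.3662]
ee_rot: [[0.905, -0.002, 0.425], [-0.425, 0.015, 0.905], [-0.009, -1.0, 0.012]]
wrist_force: [0.2, 1.0, -0.6]
opening: 0.0003
```

```bash
python3 - <<'E'
from h import *
im,d=ctrl.snapshot("side"); cv2.imwrite(f"pics/side9.png",cv2.resize(im[235:305,280:380,::-1],None,fx=7,fy=7,interpolation=cv2.INTER_CUBIC))
im,d=ctrl.snapshot("top"); cv2.imwrite(f"pics/top9.png",im[:,:,::-1])
E
```

```text
(no output)
```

View pics/side9.png

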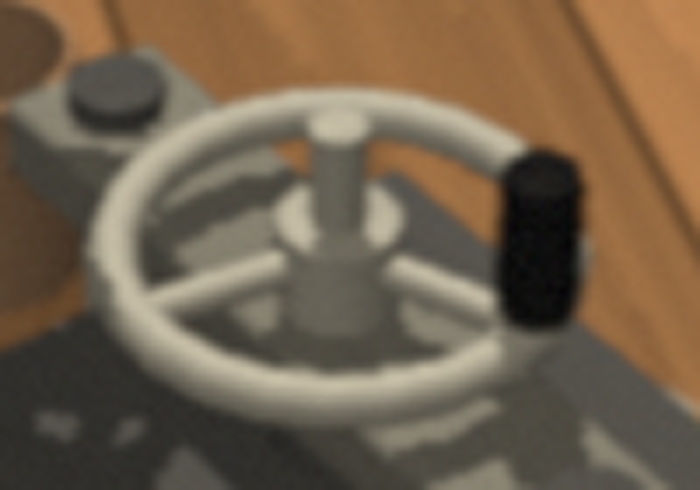

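View pics/top9.png

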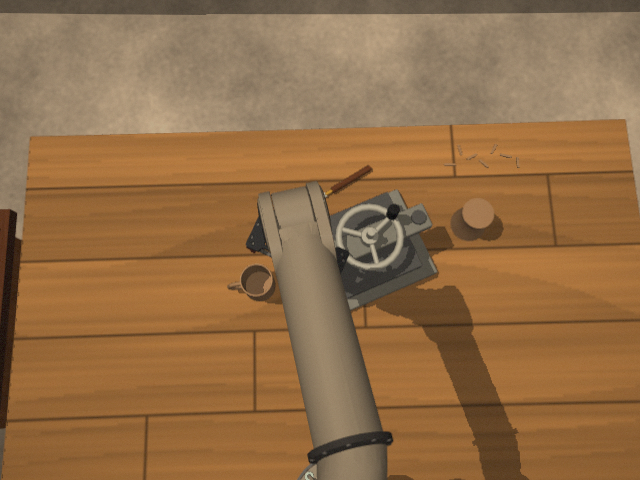

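The handle top is at (542,178) against (547,175) at the start, 2–3° short. The mug, blank and tool are where they were. One hold to settle, then I'll hand in.

step_arm(
  targets=[
    {"slide":[0,0,0],"dr":[0,0,0],"grip":0},
    {"slide":[0,0,0],"dr":[0,0,0],"grip":0},
    {"slide":[0,0,0],"dr":[0,0,0],"grip":0},
  ],
)

```text
time: 13.7
position: [0.5215, 0.0733, 0.3662]
ee_rot: [[0.903, -0.002, 0.43], [-0.43, 0.013, 0.903], [-0.007, -1.0, 0.011]]
wrist_force: [-0.2, -0.7, 0.5]
opening: 0.0001
```

```bash
python3 -c "
from workcell import ctrl
o=ctrl.get_obs();print(o['time'],o['position'],o['wrist_force']);print(ctrl.close_job())"
```

```text
13.7 [0.52149567 0.07333751 0.36624705] [-0.18764855 -0.74998232  0.5235663 ]
the job is handed in; nothing more can be done
None
```

I pushed the hand wheel one full anticlockwise turn with closed fingertips behind the handle, then backed off, lifted clear and handed the job in at 13.7 s. No verdict was reported.

- **Handle position:** in the last side picture it stands about 2–3° (roughly 3 mm) short of where it started, against the 18 mm allowed.
- **Bystanders:** in the final top picture the mug, clay blank and trimming tool are at their starting pixels.
- **Force:** the highest wrist force I saw was about 10 N. I only read it at the end of each move, so short peaks in between were not seen. It rose to that level where the fixed-angle finger rubbed outwards on the handle, at about -10°, 170° and -95°.
- **Clear of the press:** the fingers finished 366 mm above the table, away from the press, with the wrist force near zero.
- **Disagreement:** the screw tip triangulated at 249 mm against the stated 243 mm, and its two camera rays missed each other by about 4 mm. I used the hub and handle points instead, which agreed with the stated heights within 3 mm.

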